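# Load the mould insert cavity up and clamp it

## Robot

A 6-joint arm with a two-finger parallel gripper is mounted at the origin on the work surface. World frame = base frame: x ahead of the robot, y to its left, z up, the work surface at z = 0. Lengths are in m, angles in rad, forces in N, time in s.
With the tool pointing down it reaches from about 0.375 to 0.9 m from the base axis. Payload 3.1 kg.
Tool frame: the origin (TCP) lies between the finger pads; the fingertips stand 22 mm ahead of it and the grasp point (between the pads) lies 3 mm ahead of it; z points along the fingers, y is the line along which they close (so a half turn about z gives the same grasp; the last joint's range is limited). The gripper opens to 87 mm and grips with 3 to 60 N. Pads are 19 mm wide; open, the fingers measure 117 mm over their backs; the gripper's body (75 mm by 190 mm) begins 51 mm behind the grasp point.
Start: joints at [-1.458, 0.527, 1.433, -0, 1.181, -0.178], TCP at [0.18, -0.599, 0.245] pointing down, gripper open.
Joint ranges: [-3.08, 3.08], [-0.75, 2.2], [0.22, 2.44], [-1.43, 4.57], [0, 2.65], [-2.85, 2.85]. Speed limits (rad/s): [2.79, 2.79, 3.14, 3.14, 3.14, 3.14].

## Interface

Orientations are given as a unit quaternion [x, y, z, w].
In Python, from rig import robot gives the robot as it stands.
- The arm moves only by the tool move_arm, never from a script. Its argument "series" is text: rows parted by semicolons, each of 6 numbers parted by spaces: the shift along the tool's x, y, z in mm, then the turn, a rotation vector about the tool's x, y, z in degrees. In form: dx dy dz ax ay az; .... A call has 1 to 8 rows; each row is the pose to reach, as a shift and turn from the pose commanded when the call began, along the tool's axes at that moment; what a row does not reach only later rows make up. A row lasts 1/12 s, in which the tool goes at most 41.7 mm and 7.16 degrees, less where a joint would pass 70% of its speed; a pose out of reach is approached as far as the arm can. A call with a gripper value outside its range is refused whole. "jaw" is the opening, from 0 (shut) to 1 (fully open), set as the call begins (left out, the last holds). The fingers move at their own pace and stop on an object; "newtons" is the grip in N (left out, the last holds). Time passes only in rows, so rows that repeat a pose let the fingers close. It gives the time, the measured TCP pose, the force, the opening and the grip force at its end, in the units of the state.
- robot.get_obs(): the state, without advancing time (a new reading comes with each control period).
- robot.camera(name): name is "scene" or "top" or "wrist"; returns a dict with "img" (384x512x3 uint8, red, green, blue), "mtx" (3x3 intrinsics, pixels), "distortion" ([k1, k2, p1, p2, k3] as OpenCV has them; the pictures are not rectified), "world_to_cam" (4x4, takes a point from world to camera coordinates). Camera axes: x right, y down, z forward; pixel columns grow to the right and rows downward; lengths in m; the calibration is good to about 2 mm. A picture is of the moment at which its call begins. There is no depth.
- robot.hand_in(): hands the job in; it is judged then, once.
Trained networks look in a picture, given as the dict that the camera call returned (one of the last four; its "shot" number tells which), for a name from the list of things; names that differ only in an ending like _2 or _b are one class to them, and where a whole thing is asked for, a point or a joint stands for the part that bears it (a point fixed in the world has none). Each returns a list of dicts, best first, with "p" (0 to 1); they miss things now and then, are a little off and sometimes report something else, mostly with a low value. They report only what shows in the picture. A call takes as long as a camera call. They do not tell look-alikes from the thing itself.
- robot.search_frame(picture, thing): "xyz" ([x, y, z] in m, in world coordinates, good to about 4 mm: the middle of the surface that is visible of it).
- robot.tip_of(picture, thing): "xyz" ([x, y, z] in m, in world coordinates, good to about 4 mm: a listed point, or the origin of a listed thing).
The state is a dict: "time": time; "q": joint angles; "joint_velocities": joint speeds; "joint_torque": joint torques, N m; "position": TCP position; "tool_rot": TCP orientation; "ft_force": force on the tool from outside, world axes, zero at the start; "moment": the same for the moment, N m; "grip_width": finger opening in m; "grip_force": force on a finger pad.
Only numpy, scipy, OpenCV 4.12 (cv2) and the standard library are available. Lean on these libraries where they do the work, as an engineer would, in place of code of your own. Each camera call takes 0.05 s, during which the arm holds its last target. There are 200 camera calls.

## Task

Take the tall blue mould insert out of the slotted rack and lay it in the pocket of the mould frame, cavity face up, flat and fully home: set it down gently, do not let it drop. Then swing the red clamp all the way over it to its stop. Leave the two smaller plates standing in the rack and do not knock over or shift the other things on the bench.

Things in the scene. Friction and masses are not known exactly. Their poses are not given: they have to be found in the camera images.
- insert: blue mould insert, a block 110 x 60 x 24 mm, about 0.4 kg, standing on its short end in a rack slot at the start. Origin: centre of that lower end; z along the 110 length (up at the start), y along the 60 width, x through the thickness; block centre at (0, 0, 55). The -x face is the cavity face: an 8 mm deep dog-bone recess with a bare metal floor; the +x face is plain blue.
- insert_face (a point): centre of the insert's cavity face (the plane of its rim), which at the start looks towards the mould frame's side of the bench (about -y): 12 mm to -x of the block's centre, same axes as the insert
- insert_back (a point): centre of the insert's plain back face: 12 mm to +x of the block's centre, same axes as the insert
- rack: fixed wooden slotted rack 160 x 80 mm; origin: centre of its underside. Three slots 27 mm wide at x = -45, 0, +45 mm (which plate is in which varies); slot floor 8 mm up, dividers 70 mm long in y, tops 33 mm up. Plates stand in it with their x and y axes along the rack's.
- plate_red: bystander: red plate 60 tall, 50 wide, 24 thick, standing in a rack slot; origin: centre of its lower edge
- plate_plain: bystander: dark brown plate 60 tall, 50 wide, 24 thick, standing in a rack slot; origin: centre of its lower edge
- frame: fixed mould frame; origin on the bench under the pocket's centre, x along the pocket. Base plate 10 mm thick, 96 wide, x = -75 to +111, clamp at the +x end. Walls, tops 24 mm above the bench, bound a pocket 116 x 66 mm (3 mm play all round); each long side is open for fingers over x = -32 to +32. The insert may lie either way round in length; seated, its top is 34 mm up.
- pocket (a point): centre of the pocket's floor, 10 mm above the bench, axes as the frame's
- clamp (a joint): red swing clamp on a vertical pivot: 0 = wide open, 2.094 rad = shut at its stop, arm along the frame's -x over the insert. Grows anticlockwise seen from above, stays where left, starts at 0 to 0.7. At value q the arm points 1.047 + q from the frame's x. Arm 20 mm wide, reaching 62 mm from the pivot, underside 37.5 mm above the bench.
- clamp_pivot (a point): on the clamp's pivot axis (frame x = 92, y = 0 mm), 67.5 mm above the bench
- clamp_knob (a point): upright round black knob on the clamp's arm, 16 mm in diameter, 55 mm from the pivot axis, standing from 45.5 to 87.5 mm above the bench; this point is on its axis, 67.5 mm above the bench
- bottle: bystander on the bench: white bottle with pink label and red cap, 60 mm in diameter, 150 tall; origin: centre of its underside
- tin: bystander on the bench: black cup, 72 mm in diameter, 90 tall; origin: centre of its underside
- cork: bystander on the bench: cork puck, 70 mm in diameter, 35 tall; origin: centre of its underside
- gauge: bystander on the bench: yellow box, 90 x 50 x 30 mm; origin: centre of its underside
- driver: bystander on the bench: yellow-handled screwdriver, lying; origin: on its axis
- weight: bystander on the bench: brass weight, 60 mm in diameter, 40 tall, in a grey tray; origin: centre of its underside
Things that resemble listed ones, but are neither listed nor needed, are in the scene too. Of the things shaped like the insert, the blue one is meant.

How it is judged:
On the way, in this order (a step that is already met when the one before it is completed fails the run):
1. the insert lies in the pocket, cavity face up, flat on the floor, let go, with the clamp still clear of it (z of insert_face in the frame of frame between 0.031 and 0.038 m and z of insert_back in the frame of frame below 0.013 m and horizontal distance between insert_back and pocket below 0.007 m and angle between the z axis of insert and the x axis of frame, either way round below 0.1 rad and contact force between the fingers and insert below 0.2 N and value of joint clamp below 1.3 rad), for 0.2 s.
2. the clamp is swung over the insert to its stop (value of joint clamp above 2 rad), for 0.2 s.
At the end, for the whole second after the job is handed in: The insert lies at rest in the pocket, cavity face up, its back within 3 mm of the pocket floor and its centre within 7 mm of the pocket's centre, its length along the pocket (0.1 rad), let go; the clamp is within 0.09 rad of its stop (over 2.0 rad) (z of insert_face in the frame of frame between 0.031 and 0.038 m and z of insert_back in the frame of frame below 0.013 m and horizontal distance between insert_back and pocket below 0.007 m and angle between the z axis of insert and the x axis of frame, either way round below 0.1 rad and contact force between the fingers and insert below 0.2 N and value of joint clamp above 2 rad and linear speed of insert below 0.02 m/s); the robot touches nothing.
It fails at once if the insert is dropped or toppled (falls free at more than 0.6 m/s, as from about 20 mm) (linear speed of insert above 0.6 m/s and contact force between the fingers and insert below 0.2 N).
It fails at once if a smaller plate is pulled out of its slot or tipped (moved over 20 mm) (distance of any of plate_red, plate_plain from where it was at the start of the episode above 0.02 m).
It fails at once if another thing on the bench is knocked over or away (moved over 30 mm) (distance of any of bottle, tin, cork, gauge, driver, weight from where it was at the start of the episode above 0.03 m).
It also fails if it takes over 51 s, if anything falls off the work surface, if the arm or the gripper's body presses on something with over 40 N, if the wrist force passes 120 N, or if a joint passes its speed limit or range.

## Working session

There is one attempt and no reset: what is moved stays moved. The work goes in short steps, Python scripts to look and compute and a tool call to move; the robot and the scene stay as the last step left them, time stands still between calls to the robot, and variables do not carry over. Pictures are saved under pics/ and viewed, at most 10 in all, crops included, and the job is handed in when it is done.

Besides the shell and the picture viewer there is one more tool, called after ">>>" by a JSON object that holds its "op" and its "data", one argument or row to a line. move_arm: Moves the arm, as the interface text tells. Its arguments: {"type":"object","properties":{"series":{"type":"string"},"jaw":{"type":"number"},"newtons":{"type":"number"}},"required":["series"]}

```bash
mkdir -p pics; cat > h.py <<'E'
from rig import robot
import numpy as np, cv2
def save(c,n,box=None,s=1):
    im=c["img"][:,:,::-1]
    if box: im=im[box[1]:box[3],box[0]:box[2]]
    cv2.imwrite("pics/"+n,cv2.resize(im,None,fx=s,fy=s,interpolation=cv2.INTER_CUBIC))
def proj(c,P):
    T=c["world_to_cam"];r,_=cv2.Rodrigues(T[:3,:3]);
    return cv2.projectPoints(np.atleast_2d(np.float64(P)),r,T[:3,3],c["mtx"],np.array(c["distortion"]))[0][:,0]
def ray(c,uv,z):
    T=np.array(c["world_to_cam"]);n=cv2.undistortPoints(np.float64(uv).reshape(-1,1,2),c["mtx"],np.array(c["distortion"]))[:,0]
    d=np.c_[n,np.ones(len(n))]@T[:3,:3];o=-T[:3,:3].T@T[:3,3]
    return o+d*((z-o[2])/d[:,2])[:,None]
E
python3 - <<'E'
from h import *
for n in("scene","top"):
    c=robot.camera(n);save(c,n+"1.png",s=1.5)
    for t in("insert","insert_face","insert_back","rack","plate_red","plate_plain","frame","pocket","clamp_pivot","clamp_knob","bottle","tin","cork","gauge","driver","weight"):
        print(n,t,[(np.round(d["xyz"],3).tolist(),round(d["p"],2),proj(c,d["xyz"]).round()[0].tolist()) for d in robot.tip_of(c,t)[:3]])
    
E
```

```text
scene insert [([0.487, 0.321, 0.001], 0.81, [359.0, 193.0]), ([0.476, 0.21, 0.009], 0.58, [321.0, 184.0]), ([0.363, 0.214, 0.003], 0.56, [323.0, 157.0])]
scene insert_face [([0.482, 0.322, 0.056], 0.67, [363.0, 180.0]), ([0.354, 0.223, 0.055], 0.59, [329.0, 143.0])]
scene insert_back [([0.371, 0.207, 0.06], 0.93, [323.0, 146.0]), ([0.499, 0.308, 0.056], 0.87, [358.0, 184.0]), ([0.471, 0.228, 0.065], 0.76, [330.0, 171.0])]
scene rack [([0.778, 0.095, 0.006], 0.62, [271.0, 273.0]), ([0.485, 0.17, 0.004], 0.58, [307.0, 186.0])]
scene plate_red [([0.475, 0.121, 0.008], 0.54, [291.0, 181.0]), ([0.486, -0.264, 0.07], 0.53, [158.0, 156.0]), ([0.42, -0.427, 0.009], 0.28, [115.0, 148.0])]
scene plate_plain [([0.487, 0.169, 0.007], 0.51, [307.0, 186.0])]
scene frame [([0.499, -0.176, 0.003], 0.8, [189.0, 177.0])]
scene pocket [([0.5, -0.17, 0.01], 0.7, [191.0, 176.0]), ([0.486, 0.17, 0.006], 0.7, [307.0, 186.0])]
scene clamp_pivot [([0.48, -0.263, 0.066], 0.63, [159.0, 155.0]), ([0.724, 0.364, -0.001], 0.51, [376.0, 268.0])]
scene clamp_knob [([0.542, -0.266, 0.065], 0.65, [152.0, 172.0])]
sce
[... 1039 characters left out ...]
481, 0.122, 0.011], 0.63, [228.0, 229.0])]
top plate_plain [([0.483, 0.164, 0.009], 0.69, [214.0, 228.0]), ([0.479, 0.198, 0.059], 0.41, [199.0, 228.0])]
top frame [([0.5, -0.171, -0.004], 0.86, [324.0, 221.0])]
top pocket [([0.502, -0.176, 0.012], 0.56, [326.0, 220.0])]
top clamp_pivot [([0.486, -0.266, 0.061], 0.69, [361.0, 224.0])]
top clamp_knob []
top bottle [([0.782, 0.094, 0.001], 0.71, [237.0, 135.0])]
top tin [([0.723, 0.365, 0.004], 0.97, [152.0, 154.0])]
top cork [([0.699, 0.035, -0.0], 0.86, [256.0, 159.0])]
top gauge [([0.43, 0.42, 0.003], 0.6, [131.0, 247.0])]
top driver [([0.763, -0.078, 0.001], 0.83, [291.0, 139.0])]
top weight [([0.424, -0.431, 0.011], 0.68, [414.0, 245.0])]
```

View pics/scene1.png

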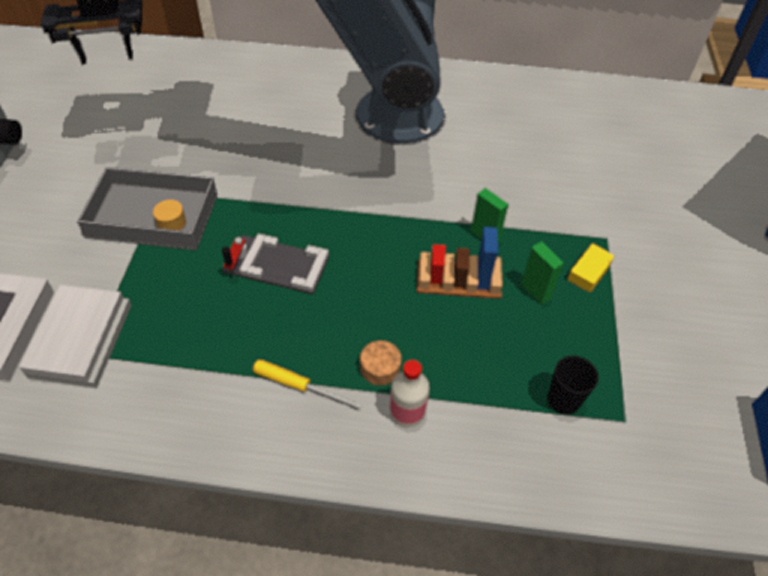

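View pics/top1.png

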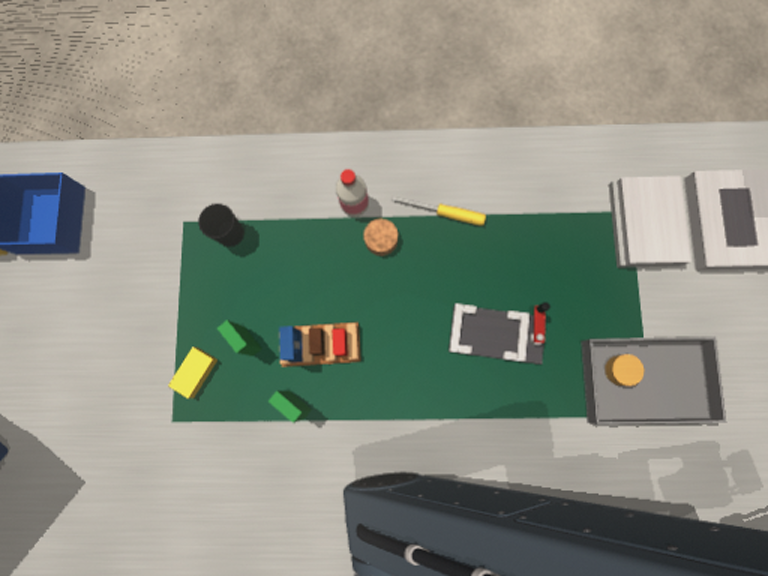

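```bash
cat >> h.py <<'E'
from scipy.spatial.transform import Rotation as Ro
def Rt(zd,yd):
    z=np.array(zd,float);z/=np.linalg.norm(z);y=np.array(yd,float);y-=z*(y@z);y/=np.linalg.norm(y)
    return Ro.from_matrix(np.c_[np.cross(y,z),y,z])
def delta(p,R,p0=None,R0=None):
    o=robot.get_obs()
    p0=o["position"] if p0 is None else p0
    R0=Ro.from_quat(o["tool_rot"]) if R0 is None else R0
    return (R0.inv().apply(np.array(p)-p0)*1000).round(1).tolist(),np.degrees((R0.inv()*R).as_rotvec()).round(2).tolist()
E
python3 - <<'E'
from h import *
o=robot.get_obs();R=Ro.from_quat(o["tool_rot"]);print(o["time"],o["position"],R.as_matrix().round(3),o["grip_width"])
c=robot.camera("wrist");T=np.array(c["world_to_cam"]);cp=-T[:3,:3].T@T[:3,3]
print("cam in tool",R.inv().apply(cp-o["position"]).round(3),"cam z in tool",R.inv().apply(T[2,:3]).round(3))
for s in(1,-1):print(delta([.47,-.2,.33],Rt([0,0,-1],[s*np.cos(np.radians(-11)),s*np.sin(np.radians(-11)),0])))
E
```

```text
1.7 [ 0.17984045 -0.59853978  0.24454333] [[ 0.958  0.288  0.   ]
 [ 0.288 -0.958  0.   ]
 [ 0.    -0.    -1.   ]] 0.08707533985830988
cam in tool [ 0.066 -0.    -0.14 ] cam z in tool [-0.246  0.     0.969]
([392.6, -298.2, -85.4], [0.0, 0.0, -62.28])
([392.6, -298.2, -85.4], [0.0, -0.0, 117.72])
```

>>> {"op": "move_arm", "data": {
  "series": "393 -298 -85 0 0 -62;393 -298 -85 0 0 -62;393 -298 -85 0 0 -62;393 -298 -85 0 0 -62;393 -298 -85 0 0 -62;393 -298 -85 0 0 -62;393 -298 -85 0 0 -62;393 -298 -85 0 0 -62",
  "jaw": 1
}}

```text
time: 2.42
position: [0.3742, -0.3314, 0.3017]
tool_rot: [0.797, 0.604, 0.0, 0.0]
ft_force: [1.1, -0.2, 0.9]
grip_width: 0.0874
grip_force: 0.0
```

>>> {"op": "move_arm", "data": {
  "series": "152 57 -28 0 0 -5;152 57 -28 0 0 -5;152 57 -28 0 0 -5;152 57 -28 0 0 -5;152 57 -28 0 0 -5;152 57 -28 0 0 -5"
}}

```text
time: 2.92
position: [0.4711, -0.201, 0.3297]
tool_rot: [0.77, 0.638, 0.0, 0.001]
ft_force: [-0.9, -0.4, 0.3]
grip_width: 0.0872
grip_force: 0.0
```

```bash
python3 - <<'E'
from h import *
o=robot.get_obs();print(o["time"],o["position"],o["q"])
c=robot.camera("wrist");save(c,"w1.png",s=1.5)
for t in("pocket","frame","clamp_pivot","clamp_knob"):
  print(t,[(np.round(d["xyz"],3).tolist(),round(d["p"],2),proj(c,d["xyz"]).round()[0].tolist()) for d in robot.tip_of(c,t)[:2]])
np.save("w1.npy",c,allow_pickle=True)
E
```

```text
2.9167 [ 0.47111964 -0.20098518  0.32971345] [-6.21494633e-01  2.76401282e-01  1.60012536e+00 -3.43880473e-04
  1.26367954e+00 -4.34585909e-01]
pocket [([0.499, -0.174, 0.009], 0.57, [269.0, 136.0])]
frame [([0.498, -0.176, 0.004], 0.73, [268.0, 137.0])]
clamp_pivot [([0.488, -0.266, 0.066], 0.87, [275.0, 210.0])]
clamp_knob [([0.534, -0.272, 0.067], 0.69, [309.0, 208.0])]
```

View pics/w1.png

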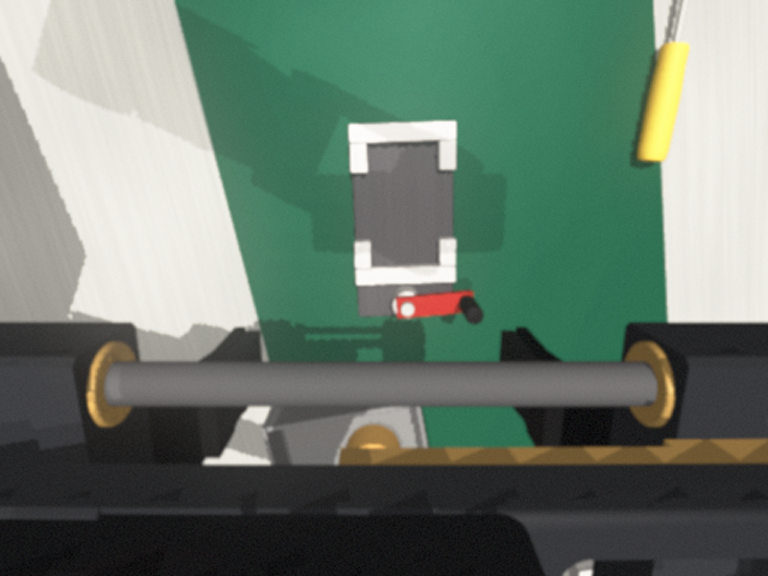

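```bash
cat > fit.py <<'E'
from h import *
c=np.load("w1.npy",allow_pickle=True).item()
uv=np.array([[348.5,124],[456.5,122],[358.5,285],[457,283]])/1.5
P=ray(c,uv,.024);print(P.round(4),np.linalg.norm(P[0]-P[1]),np.linalg.norm(P[2]-P[3]),np.linalg.norm(P[0]-P[2]),np.linalg.norm(P[1]-P[3]))
print(P.mean(0)); d=(P[2]+P[3]-P[0]-P[1]);e=P[1]+P[3]-P[0]-P[2]
print(np.degrees(np.arctan2(d[1],d[0])),np.degrees(np.arctan2(e[1],e[0])))
P=ray(c,[np.array([367,143])/1.5,np.array([440,141])/1.5,[357/1.5,268/1.5]],.024);print(P)
P=ray(c,np.array([[407,309],[474,313]])/1.5,.0675);print(P)
g=cv2.cvtColor(c["img"],cv2.COLOR_BGR2GRAY)
save(c,"w1c.png",(220,70,340,220),4)
E
python3 fit.py
```

```text
[[ 0.4626 -0.0941  0.024 ]
 [ 0.5576 -0.1101  0.024 ]
 [ 0.4425 -0.2411  0.024 ]
 [ 0.5365 -0.2567  0.024 ]] 0.09636951610787828 0.09532003300021281 0.14829509120132212 0.14801788281264025
[ 0.49977916 -0.17549218  0.024     ]
-97.98167324376259 -9.491862824247054
[[ 0.47567779 -0.11315688  0.024     ]
 [ 0.54058905 -0.12352196  0.024     ]
 [ 0.44433775 -0.22430205  0.024     ]]
[[ 0.48434816 -0.2601116   0.0675    ]
 [ 0.54217102 -0.27473397  0.0675    ]]
```

View pics/w1c.png

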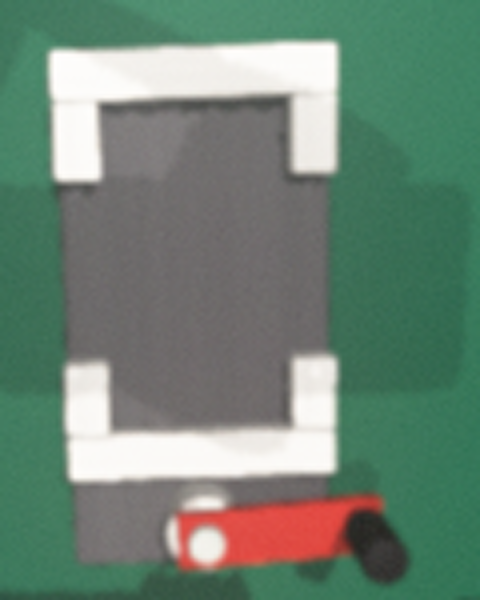

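```bash
python3 - <<'E'
from h import *
R=Rt([0,np.cos(np.radians(35)),-np.sin(np.radians(35))],[1,0,0]);print(delta([.479,.083,.185],R))
E
```

```text
([283.4, -45.7, 143.9], [5.29, 54.81, -10.27])
```

>>> {"op": "move_arm", "data": {
  "series": "283 -46 50 5 55 -10;283 -46 50 5 55 -10;283 -46 50 5 55 -10;283 -46 50 5 55 -10;283 -46 144 5 55 -10;283 -46 144 5 55 -10;283 -46 144 5 55 -10;283 -46 144 5 55 -10"
}}

```text
time: 3.83
position: [0.4798, 0.0813, 0.1854]
tool_rot: [0.628, 0.625, 0.332, -0.325]
ft_force: [0.3, -0.2, 0.2]
grip_width: 0.0871
grip_force: 0.0
```

```bash
python3 - <<'E'
from h import *
R=Rt([0,np.cos(np.radians(35)),-np.sin(np.radians(35))],[1,0,0]);print(delta([.479,.083,.185],R)); print(robot.get_obs()["q"].round(2))
E
```

```text
([0.7, -0.8, 1.6], [0.62, -0.31, 0.03])
[-0.53  0.67  1.88  0.83  1.32 -1.06]
```

```bash
python3 - <<'E'
from h import *
c=robot.camera("wrist");save(c,"w2.png",s=1.5);np.save("w2.npy",c,allow_pickle=True)
for t in("insert","insert_face","plate_plain","plate_red","rack"):
  print(t,[(np.round(d["xyz"],3).tolist(),round(d["p"],2),proj(c,d["xyz"]).round()[0].tolist()) for d in robot.tip_of(c,t)[:3]])
E
```

```text
insert [([0.362, 0.212, -0.005], 0.66, [154.0, 239.0]), ([0.485, 0.12, 0.009], 0.66, [258.0, 310.0]), ([0.477, 0.208, 0.008], 0.65, [250.0, 235.0])]
insert_face [([0.475, 0.199, 0.061], 0.91, [247.0, 214.0]), ([0.357, 0.224, 0.055], 0.66, [139.0, 199.0]), ([0.482, 0.326, 0.054], 0.62, [253.0, 139.0])]
plate_plain []
plate_red [([0.482, 0.122, 0.011], 0.85, [254.0, 308.0])]
rack []
```

View pics/w2.png

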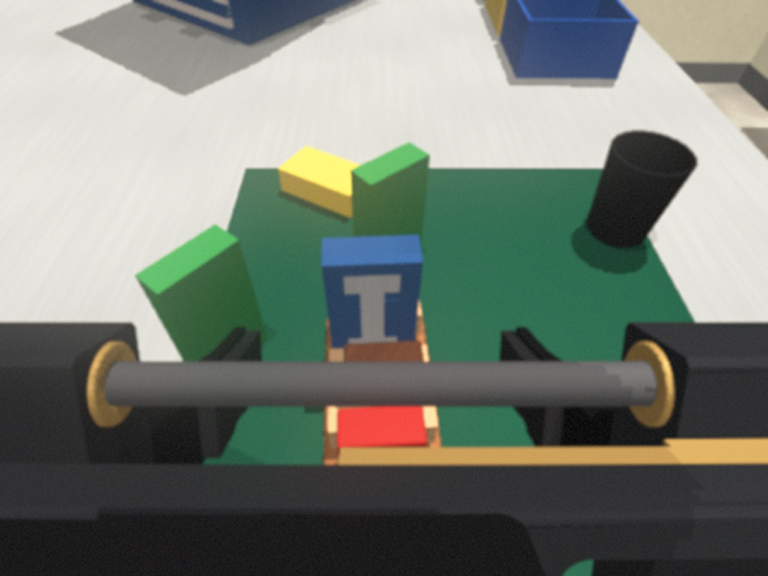

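```bash
python3 - <<'E'
from h import *
c=np.load("w2.npy",allow_pickle=True).item();save(c,"w2c.png",(200,145,300,245),6)
uv=np.array([[322,238],[420,236],[322,266],[422,264]])/1.5
P=ray(c,uv,.118);print(P.round(4)); print(np.linalg.norm(P[0]-P[1]),np.linalg.norm(P[2]-P[3]),P[2]-P[0],P[3]-P[1])
E
```

```text
[[0.4448 0.2205 0.118 ]
 [0.5057 0.2223 0.118 ]
 [0.4465 0.1966 0.118 ]
 [0.5053 0.1981 0.118 ]]
0.060931172823177414 0.05883529874275368 [ 0.0017608  -0.02395141  0.        ] [-3.29368873e-04 -2.41826837e-02  2.77555756e-17]
```

View pics/w2c.png

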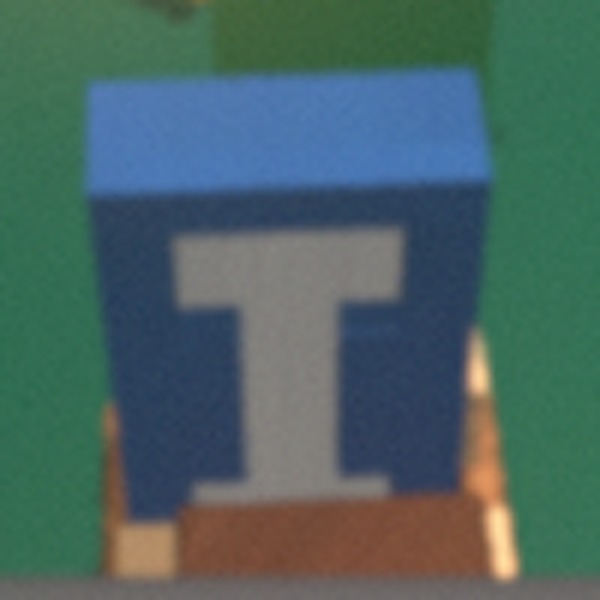

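```bash
cat >> h.py <<'E'
a=np.radians(1.6);ct,st=np.cos(np.radians(35)),np.sin(np.radians(35))
RP=Rt([-np.sin(a)*ct,np.cos(a)*ct,-st],[np.cos(a),np.sin(a),0])
G=np.array([.4758,.1972,.083])
E
python3 - <<'E'
from h import *
z=RP.apply([0,0,1]);print(delta(G-.063*z,RP),delta(G-.003*z,RP))
E
```

```text
([-19.3, -3.7, 92.4], [1.84, 0.03, -0.74]) ([-19.3, -5.6, 152.3], [1.84, 0.03, -0.74])
```

>>> {"op": "move_arm", "data": {
  "series": "-19 -4 40 1.8 0 -0.7;-19 -4 70 1.8 0 -0.7;-19 -4 92 1.8 0 -0.7;-19 -4.5 107 1.8 0 -0.7;-19 -5 122 1.8 0 -0.7;-19 -5.5 137 1.8 0 -0.7;-19 -5.5 152 1.8 0 -0.7;-19 -5.5 152 1.8 0 -0.7"
}}

```text
time: 4.8
position: [0.4756, 0.1969, 0.0866]
tool_rot: [0.617, 0.637, 0.322, -0.331]
ft_force: [0.6, -0.5, 0.5]
grip_width: 0.0872
grip_force: 0.0
```

```bash
python3 - <<'E'
from h import *
z=RP.apply([0,0,1]);print(delta(G-.003*z,RP))
c=robot.camera("wrist");save(c,"w3.png",s=1.2);print(robot.get_obs()["ft_force"])
E
```

```text
([-2.7, 0.2, -0.7], [-0.02, 0.0, 0.21])
[-0.49025709 -0.69569148  0.80156076]
```

View pics/w3.png

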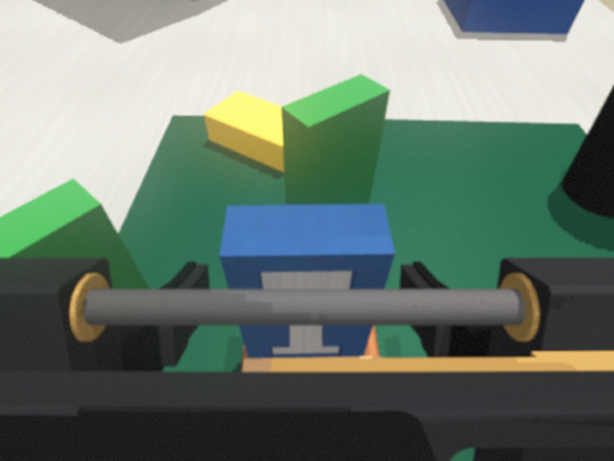

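>>> {"op": "move_arm", "data": {
  "series": "-2.5 0 -0.5 0 0 0;-2.5 0 -0.5 0 0 0"
}}

```text
time: 5.02
position: [0.476, 0.1932, 0.0837]
tool_rot: [0.618, 0.636, 0.322, -0.331]
ft_force: [0.6, -0.8, 0.0]
grip_width: 0.0869
grip_force: 0.0
```

>>> {"op": "move_arm", "data": {
  "series": "0 0 0 0 0 0;0 0 0 0 0 0;0 0 0 0 0 0;0 0 0 0 0 0;0 0 0 0 0 0;0 0 0 0 0 0",
  "jaw": 0,
  "newtons": 45
}}

```text
time: 5.52
position: [0.475, 0.1945, 0.082]
tool_rot: [0.619, 0.635, 0.322, -0.333]
ft_force: [2.3, -1.4, 0.9]
grip_width: 0.0596
grip_force: 45.0
```

```bash
python3 - <<'E'
from h import *
o=robot.get_obs();R=Ro.from_quat(o["tool_rot"]);print(o["position"],R.as_matrix().round(3));np.savez("grip.npz",p=o["position"],q=o["tool_rot"])
print("up 110:",(R.inv().apply([0,0,110])).round(1))
E
```

```text
[0.47496128 0.19447908 0.08204875] [[-0.013  1.    -0.025]
 [ 0.571  0.027  0.82 ]
 [ 0.821 -0.004 -0.571]]
up 110: [ 90.3  -0.4 -62.9]
```

>>> {"op": "move_arm", "data": {
  "series": "4 0 -3 0 0 0;12 0 -8.5 0 0 0;22 0 -15 0 0 0;33 0 -23 0 0 0;45 0 -31.5 0 0 0;60 0 -42 0 0 0;75 0 -52 0 0 0;90 0 -63 0 0 0"
}}

```text
time: 6.18
position: [0.4735, 0.1946, 0.1926]
tool_rot: [0.619, 0.635, 0.32, -0.334]
ft_force: [0.2, 0.3, -4.7]
grip_width: 0.0597
grip_force: 45.0
```

```bash
python3 - <<'E'
from h import *
o=robot.get_obs();print(o["ft_force"],o["grip_force"],o["grip_width"])
c=robot.camera("wrist");save(c,"w4.png",s=1.2);np.save("w4.npy",c,allow_pickle=True)
print("insert rel",[(np.round(d["xyz"],3).tolist(),round(d["p"],2)) for d in robot.tip_of(c,"insert_face")[:2]])
E
```

```text
[ 0.18785151  0.27883832 -4.65950485] 44.96795464656316 0.059697118477597254
insert rel [([0.472, 0.197, 0.171], 0.74)]
```

View pics/w4.png

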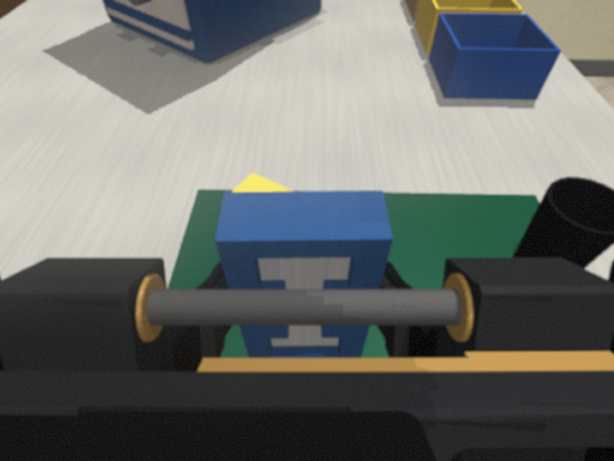

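```bash
cat > pose.py <<'E'
from h import *
from scipy.optimize import least_squares
def fit(c,uv,Rt_,pt,g):
    # insert pose in tool: free ty-rot, x(tool),z(tool) ; y centred
    R0=Ro.from_quat(g["q"]);
    Ri0=R0.inv()*Ro.from_matrix(np.c_[[-np.sin(a),np.cos(a),0],[-np.cos(a),-np.sin(a),0],[0,0,1]]) # nominal insert rot in tool
    p0=R0.inv().apply(np.array([.4756,.2094,.008])-g["p"])
    K=np.array([[12,30,110],[12,-30,110],[-12,30,110],[-12,-30,110]])/1000.
    def pose(v): return Ro.from_rotvec([0,v[0],0])*Ri0, p0+[v[1],v[3],v[2]]
    def f(v):
        R,p=pose(v);W=Rt_.apply(R.apply(K)+p)+pt
        return (proj(c,W)-uv).ravel()
    r=least_squares(f,[0,0,0,0]);print("v",r.x.round(4),"res",r.fun.round(2),"res0",f([0,0,0,0]).round(1))
    return pose(r.x),r.x
E
python3 - <<'E'
from pose import *
c=np.load("w4.npy",allow_pickle=True).item();g=np.load("grip.npz")
o=robot.get_obs();R=Ro.from_quat(o["tool_rot"])
(Ri,pi),v=fit(c,np.array([[224,193],[386,191],[219,240],[390,240]])/1.2,R,o["position"],g)
# corner order: back +y ins = -X world (left) first
print(R.apply(Ri.apply([0,0,1])),R.apply(pi)+o["position"], R.apply(Ri.apply([-.012,0,.055])+pi)+o["position"])
E
```

```text
v [ 0.0188  0.0003  0.0057 -0.0022] res [ 2.11 -0.95 -2.57 -0.07 -1.41  0.82  1.82  0.1 ] res0 [ 5.2 -1.2  4.1 -0.3  1.6  1.1  9.8  0.4]
[-0.00248073 -0.01700727  0.99985229] [0.47312219 0.21409065 0.11682922] [0.47335164 0.20116255 0.17161801]
```

```bash
cat >> pose.py <<'E'
def nominal(v=(0,0,0,0)):
    g=np.load("grip.npz");R0=Ro.from_quat(g["q"])
    Ri0=R0.inv()*Ro.from_matrix(np.c_[[-np.sin(a),np.cos(a),0],[-np.cos(a),-np.sin(a),0],[0,0,1]])
    return Ro.from_rotvec([0,v[0],0])*Ri0, R0.inv().apply(np.array([.4756,.2094,.008])-g["p"])+[v[1],v[3],v[2]]
th=np.radians(-98.7);fx=np.array([np.cos(th),np.sin(th),0]);C=np.array([.5,-.1755,0])
def target(h,v=(0,0,0,0),dc=(0,0)):
    Ri,pi=nominal(v);z=-fx;x=np.array([0,0,-1.]);W=Ro.from_matrix(np.c_[x,np.cross(z,x),z])
    Rtool=W*Ri.inv();org=C+[dc[0],dc[1],.022+h]-.055*z
    return org-Rtool.apply(pi),Rtool
E
python3 - <<'E'
from pose import *
v=(.0,0,.002,0)
p,R=target(.06,v);print(p,R.as_matrix().round(2));print(delta(p,R))
E
```

```text
[ 0.50201444 -0.15538173  0.09853865] [[ 0.13  0.99 -0.09]
 [ 0.81 -0.15 -0.56]
 [-0.57  0.   -0.82]]
([-279.0, 17.0, -232.7], [-2.15, -89.61, 11.6])
```

>>> {"op": "move_arm", "data": {
  "series": "-8 1 -18 0 0 0;-22 2 -50 0 0 0;-37 3 -85 0 0 0;-52 3 -120 0 -7 0;-68 4 -157 0 -14 0;-82 5 -188 0 -21 0;-92 5 -212 0 -28 0;-96 5 -220 0 -35 0"
}}

```text
time: 6.95
position: [0.488, -0.0456, 0.2391]
tool_rot: [0.688, 0.705, 0.118, -0.123]
ft_force: [0.1, 0.1, -3.6]
grip_width: 0.0596
grip_force: 45.0
```

```bash
python3 - <<'E'
from pose import *
p,R=target(.06,(0,0,.002,0));print(delta(p,R));print(robot.get_obs()["q"].round(2))
E
```

```text
([-150.9, 11.6, 95.5], [1.27, -54.3, 10.66])
[-0.5   0.4   1.74  0.32  1.19 -0.67]
```

Now mostly rotating, staying high, stopping about 45 mm higher than the hover.

>>> {"op": "move_arm", "data": {
  "series": "-20 1 5 0 -7 1;-40 3 15 0 -14 3;-62 5 26 0 -21 4;-84 6 38 1 -28 5;-106 8 50 1 -35 7;-128 10 62 1 -42 8;-146 11 75 1 -49 10;-151 12 78 1.3 -54 10.7"
}}

```text
time: 7.62
position: [0.4984, -0.1548, 0.1119]
tool_rot: [0.727, 0.627, -0.216, 0.176]
ft_force: [-0.8, 0.1, -4.3]
grip_width: 0.0597
grip_force: 45.0
```

```bash
python3 - <<'E'
from pose import *
p,R=target(.06,(0,0,.002,0));print(delta(p,R));print(robot.get_obs()["q"].round(2))
E
```

```text
([7.0, 3.8, 11.3], [-0.55, -2.5, 0.66])
[-0.22  0.68  1.82 -0.83  0.81  0.56]
```

>>> {"op": "move_arm", "data": {
  "series": "3 2 6 -0.3 -1.2 0.3;7 4 11 -0.5 -2.5 0.7;7 4 11 -0.5 -2.5 0.7;7 4 11 -0.5 -2.5 0.7"
}}

```text
time: 7.95
position: [0.5031, -0.1542, 0.0997]
tool_rot: [0.725, 0.621, -0.226, 0.193]
ft_force: [-0.5, 0.2, -4.4]
grip_width: 0.0598
grip_force: 45.0
```

```bash
python3 - <<'E'
from pose import *
V=(0,0,.002,0)
for h in(.06,.03):
  p,R=target(h,V);print(delta(p,R))
c=robot.camera("wrist");np.save("w5.npy",c,allow_pickle=True)
s=robot.camera("scene");np.save("s5.npy",s,allow_pickle=True)
for cc in(c,s,):
  for t in("insert_face","pocket"):
    print(t,[(np.round(d["xyz"],3).tolist(),round(d["p"],2)) for d in robot.tip_of(cc,t)[:2]])
im=np.hstack([cv2.resize(c["img"],(560,420)),cv2.resize(s["img"][110:230,120:280],None,fx=3.5,fy=3.5,interpolation=2)[:, :]]) if 0 else None
a1=cv2.resize(c["img"][60:330],(540,285));b1=cv2.resize(s["img"][120:220,110:290],(540,300),interpolation=2)
cv2.imwrite("pics/m5.png",np.vstack([a1,b1])[:,:,::-1])
E
```

```text
([-0.5, -0.9, 1.8], [0.02, -0.27, 0.11])
([16.6, -0.8, 26.5], [0.02, -0.27, 0.11])
insert_face [([0.497, -0.174, 0.093], 0.59)]
pocket [([0.5, -0.173, 0.01], 0.6)]
insert_face [([0.486, 0.322, 0.056], 0.82), ([0.498, -0.171, 0.094], 0.73)]
pocket [([0.501, -0.171, 0.009], 0.63), ([0.541, -0.268, 0.063], 0.32)]
```

View pics/m5.png

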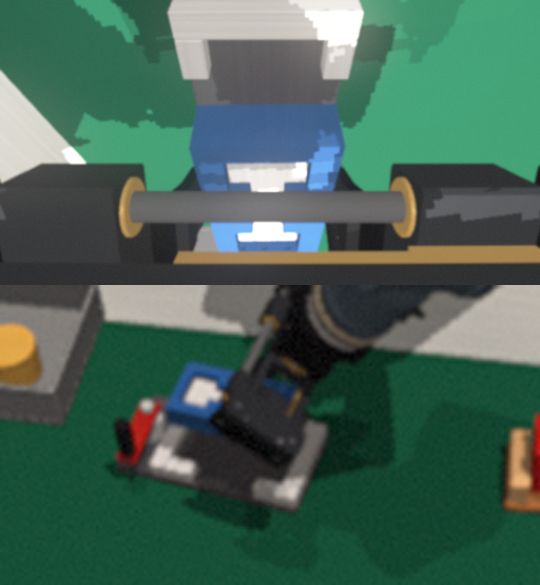

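```bash
python3 - <<'E'
from pose import *
p,R=target(.018,(0,0,.002,0),(0,.001));print(delta(p,R))
E
```

```text
([26.3, -2.9, 37.1], [0.26, -0.2, -0.12])
```

>>> {"op": "move_arm", "data": {
  "series": "7 -1 10 0.2 -0.2 0;13 -2 19 0.2 -0.2 0;20 -2.5 28 0.2 -0.2 0;26 -3 37 0.2 -0.2 0;26 -3 37 0.2 -0.2 0;26 -3 37 0.2 -0.2 0"
}}

```text
time: 8.75
position: [0.5017, -0.1544, 0.0562]
tool_rot: [0.725, 0.62, -0.227, 0.195]
ft_force: [-0.1, 0.2, -3.9]
grip_width: 0.0595
grip_force: 45.0
```

```bash
python3 - <<'E'
from pose import *
p,R=target(.018,(0,0,.002,0),(0,.001));print(delta(p,R))
c=robot.camera("wrist");np.save("w6.npy",c,allow_pickle=True);save(c,"w6.png",(150,20,370,260),2.5)
s=robot.camera("scene")
print([(np.round(d["xyz"],3).tolist(),round(d["p"],2)) for cc in(c,s) for d in robot.tip_of(cc,"insert_face")[:2]])
E
```

```text
([-0.1, 0.3, -0.3], [0.0, 0.02, -0.04])
[([0.498, -0.172, 0.051], 0.67), ([0.353, 0.223, 0.055], 0.89), ([0.497, -0.17, 0.05], 0.84)]
```

View pics/w6.png

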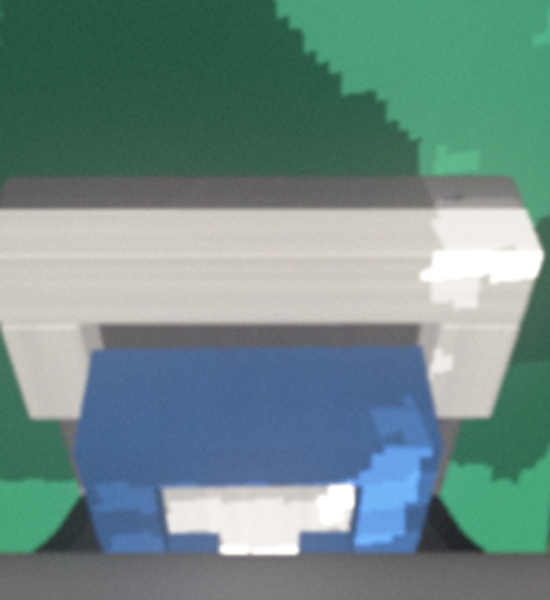

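```bash
python3 - <<'E'
from pose import *
c=np.load("w6.npy",allow_pickle=True).item()
def m(l,z):
    P=ray(c,np.array(l)/2.5+[150,20],z)-C; fy=np.array([-fx[1],fx[0],0]); print(z,np.c_[P@fx,P@fy].round(4).tolist())
m([[81,323],[440,323]],.024)
m([[102,350],[420,348]],.010)
m([[0,255],[541,250]],.024)
m([[93,351],[421,348]],.028)
m([[84,485],[437,484]],.052)
E
```

```text
0.024 [[-0.0595, -0.0339], [-0.0593, 0.0316]]
0.01 [[-0.0395, -0.0349], [-0.0399, 0.0328]]
0.024 [[-0.0747, -0.045], [-0.0755, 0.0458]]
0.028 [[-0.0563, -0.0317], [-0.0569, 0.028]]
0.052 [[-0.0477, -0.0313], [-0.0478, 0.0288]]
```

```bash
python3 - <<'E'
from pose import *
c=np.load("w6.npy",allow_pickle=True).item();g=np.load("grip.npz");o=robot.get_obs();R=Ro.from_quat(o["tool_rot"])
T=c["world_to_cam"];print("cam",(-T[:3,:3].T@T[:3,3]).round(3))
uv=np.array([[93,351],[421,348],[84,485],[437,484]])/2.5+[150,20]
uv2=np.array([[93,351],[421,348],[76,452],[440,452]])/2.5+[150,20]
for u in(uv,uv2):
  (Ri,pi),v=fit(c,u,R,o["position"],g)
  W=R*Ri;p=R.apply(pi)+o["position"];print(W.apply([0,0,1]),p,"back",p+W.apply([.012,0,.055]),"face",p+W.apply([-.012,0,.055]))
K=np.array([[12,30,110],[12,-30,110],[-12,30,110],[-12,-30,110]])/1000.
Ri,pi=nominal((0,0,.002,0));print("pred crop px",((proj(c,R.apply(Ri.apply(K)+pi)+o["position"])-[150,20])*2.5).round())
gr=cv2.cvtColor(c["img"],cv2.COLOR_RGB2GRAY);hs=c["img"]
for x in(180,200,220,240):
  u=int(150+x/2.5);print(x,[(int((r-20)*2.5),hs[r,u].tolist()) for r in range(155,240,4)])
E
```

```text
cam [ 0.522 -0.021  0.133]
v [ 0.4479  0.0332  0.0369 -0.0018] res [-0.48  0.06  2.03  1.4  -0.12 -1.02 -1.37 -0.38] res0 [  3.5   1.7   5.9   2.9  -0.8 -10.2   8.2  -9.7]
[0.13485012 0.89138073 0.43273069] [ 0.49160118 -0.22139541 -0.00711982] back [ 0.49985196 -0.16724385  0.00586222] face [ 0.4981839  -0.17749509  0.02749852]
v [ 0.0193  0.0016  0.0054 -0.002 ] res [ 0.59 -0.65 -0.03  0.52 -0.47  0.04 -0.04  0.07] res0 [3.5 1.7 5.9 2.9 2.4 3.  7.  3.1]
[0.15145801 0.98828294 0.01890267] [ 0.49000319 -0.22920813  0.03682269] back [ 0.49840046 -0.17463337  0.02586452] face [ 0.4982663  -0.17507177  0.04986014]
pred crop px [[104. 354.]
 [433. 353.]
 [ 85. 456.]
 [454. 456.]]
180 [(337, [100, 98, 102]), (347, [86, 101, 128]), (357, [76, 104, 147]), (367, [77, 105, 148]), (377, [75, 102, 146]), (387, [74, 104, 147]), (397, [75, 104, 147]), (407, [75, 104, 147]), (417, [73, 103, 148]), (427, [74, 105, 149]), (437, [75, 106, 150]), (447, [74, 105, 149]), (457, [74, 103, 147]), (467, [77, 104, 146]), (477, [76, 105, 148]), (487, [174, 178, 190]), (497, [205, 201, 196]), (507, [238, 235, 
[... 952 characters left out ...]
4, 109, 150]), (487, [176, 179, 186]), (497, [219, 215, 209]), (507, [243, 239, 236]), (517, [242, 240, 236]), (527, [241, 239, 235]), (537, [203, 201, 202]), (547, [241, 239, 240])]
240 [(337, [100, 99, 102]), (347, [86, 102, 133]), (357, [77, 104, 146]), (367, [74, 100, 143]), (377, [75, 102, 145]), (387, [77, 105, 148]), (397, [74, 103, 145]), (407, [74, 103, 145]), (417, [75, 103, 146]), (427, [75, 105, 149]), (437, [78, 106, 149]), (447, [76, 107, 148]), (457, [79, 106, 147]), (467, [81, 105, 147]), (477, [83, 108, 150]), (487, [194, 193, 197]), (497, [216, 210, 206]), (507, [243, 241, 237]), (517, [244, 241, 238]), (527, [243, 240, 236]), (537, [243, 241, 237]), (547, [255, 255, 255])]
```

```bash
python3 - <<'E'
from pose import *
v=(.019,.001,.0055,-.002)
for h in(.012,.006,.002,0.):
  p,R=target(h,v,(-.001,.0016));print(h,p.round(4),delta(p,R))
E
```

```text
0.012 [ 0.5032 -0.1526  0.0525] ([4.1, 0.6, 2.6], [0.12, -1.07, -0.1])
0.006 [ 0.5032 -0.1526  0.0465] ([7.6, 0.5, 7.5], [0.12, -1.07, -0.1])
0.002 [ 0.5032 -0.1526  0.0425] ([9.9, 0.5, 10.8], [0.12, -1.07, -0.1])
0.0 [ 0.5032 -0.1526  0.0405] ([11.0, 0.5, 12.4], [0.12, -1.07, -0.1])
```

>>> {"op": "move_arm", "data": {
  "series": "2 0.5 1.3 0 -0.5 0;4 0.5 2.6 0.1 -1.1 -0.1;5 0.5 4 0.1 -1.1 -0.1;6.2 0.5 5.6 0.1 -1.1 -0.1;7.6 0.5 7.5 0.1 -1.1 -0.1;7.6 0.5 7.5 0.1 -1.1 -0.1"
}}

```text
time: 9.45
position: [0.5025, -0.1523, 0.0451]
tool_rot: [0.723, 0.619, -0.235, 0.2]
ft_force: [0.1, -0.2, -4.4]
grip_width: 0.0596
grip_force: 45.0
```

```bash
cat > st.py <<'E'
from pose import *
v=(.019,.001,.0055,-.002)
o=robot.get_obs();print(o["time"],o["position"].round(4),o["ft_force"].round(1),o["moment"].round(2),o["grip_force"])
for h in(.006,.003,0.,-.002):
  p,R=target(h,v,(-.001,.0016));print(h,delta(p,R))
E
python3 st.py
```

```text
9.45 [ 0.5025 -0.1523  0.0451] [ 0.1 -0.2 -4.4] [ 0.74 -0.23 -0.02] 44.96924661216326
0.006 ([-1.0, 0.8, -1.1], [-0.09, 0.02, 0.08])
0.003 ([0.8, 0.8, 1.3], [-0.09, 0.02, 0.08])
0.0 ([2.6, 0.8, 3.8], [-0.09, 0.02, 0.08])
-0.002 ([3.7, 0.8, 5.4], [-0.09, 0.02, 0.08])
```

>>> {"op": "move_arm", "data": {
  "series": "0.6 0.5 0.9 0 0 0;1.2 0.7 1.8 0 0 0;1.8 0.7 2.7 0 0 0;1.8 0.7 2.7 0 0 0"
}}

```text
time: 9.78
position: [0.5033, -0.1525, 0.0421]
tool_rot: [0.723, 0.618, -0.235, 0.2]
ft_force: [0.8, 0.7, -4.4]
grip_width: 0.0595
grip_force: 45.0
```

```bash
python3 st.py
```

```text
9.7833 [ 0.5033 -0.1525  0.0421] [ 0.8  0.7 -4.4] [ 0.83 -0.23  0.  ] 44.96914759045467
0.006 ([-2.6, -0.0, -3.5], [-0.07, 0.01, 0.06])
0.003 ([-0.8, -0.0, -1.1], [-0.07, 0.01, 0.06])
0.0 ([0.9, -0.0, 1.3], [-0.07, 0.01, 0.06])
-0.002 ([2.1, -0.0, 2.9], [-0.07, 0.01, 0.06])
```

>>> {"op": "move_arm", "data": {
  "series": "0.5 0 0.7 0 0 0;0.9 0 1.3 0 0 0;0.9 0 1.3 0 0 0;0.9 0 1.3 0 0 0"
}}

```text
time: 10.12
position: [0.5033, -0.1526, 0.0408]
tool_rot: [0.723, 0.618, -0.235, 0.2]
ft_force: [-0.3, -0.0, -4.4]
grip_width: 0.0595
grip_force: 45.0
```

```bash
python3 st.py
```

```text
10.1167 [ 0.5033 -0.1526  0.0408] [-0.3 -0.  -4.4] [ 0.85 -0.18 -0.06] 44.96920899837278
0.006 ([-3.4, -0.0, -4.7], [-0.06, 0.02, 0.06])
0.003 ([-1.6, -0.0, -2.2], [-0.06, 0.02, 0.06])
0.0 ([0.1, -0.0, 0.2], [-0.06, 0.02, 0.06])
-0.002 ([1.3, -0.0, 1.8], [-0.06, 0.02, 0.06])
```

No contact yet; go down 1 mm steps until the force changes.

>>> {"op": "move_arm", "data": {
  "series": "0.3 0 0.4 0 0 0;0.6 0 0.8 0 0 0;0.6 0 0.8 0 0 0"
}}

```text
time: 10.37
position: [0.5033, -0.1526, 0.0397]
tool_rot: [0.723, 0.618, -0.235, 0.2]
ft_force: [-0.3, -0.3, -4.0]
grip_width: 0.06
grip_force: 45.0
```

>>> {"op": "move_arm", "data": {
  "series": "0.3 0 0.4 0 0 0;0.6 0 0.8 0 0 0;0.6 0 0.8 0 0 0"
}}

```text
time: 10.62
position: [0.5033, -0.1527, 0.0392]
tool_rot: [0.723, 0.618, -0.235, 0.201]
ft_force: [-0.3, 0.9, -0.1]
grip_width: 0.0597
grip_force: 45.0
```

>>> {"op": "move_arm", "data": {
  "series": "0.3 0 0.4 0 0 0;0.3 0 0.4 0 0 0;0.3 0 0.4 0 0 0"
}}

```text
time: 10.87
position: [0.5033, -0.1527, 0.0389]
tool_rot: [0.723, 0.618, -0.235, 0.201]
ft_force: [-1.9, 1.2, 3.2]
grip_width: 0.0599
grip_force: 44.9
```

```bash
python3 st.py; python3 - <<'E'
from h import *
for n in("scene","wrist"):
  c=robot.camera(n);print([(np.round(d["xyz"],3).tolist(),round(d["p"],2)) for d in robot.tip_of(c,"insert_face")[:3]])
E
```

```text
10.8667 [ 0.5033 -0.1527  0.0389] [-1.9  1.2  3.2] [ 0.48 -0.16 -0.02] 44.948360631242394
0.006 ([-4.3, -0.1, -6.2], [-0.05, 0.08, 0.04])
0.003 ([-2.6, -0.1, -3.8], [-0.05, 0.08, 0.04])
0.0 ([-0.8, -0.1, -1.4], [-0.05, 0.08, 0.04])
-0.002 ([0.4, -0.1, 0.2], [-0.05, 0.08, 0.04])
[([0.351, 0.224, 0.056], 0.81), ([0.483, 0.324, 0.056], 0.77), ([0.498, -0.169, 0.034], 0.73)]
[]
```

>>> {"op": "move_arm", "data": {
  "series": "0 0 0 0 0 0;0 0 0 0 0 0",
  "newtons": 5
}}

```text
time: 11.23
position: [0.5033, -0.1526, 0.0383]
tool_rot: [0.723, 0.618, -0.235, 0.2]
ft_force: [-0.5, 1.7, 2.5]
grip_width: 0.06
grip_force: 5.0
```

>>> {"op": "move_arm", "data": {
  "series": "0 0 0 0 0 0;0 0 0 0 0 0;0 0 0 0 0 0;0 0 0 0 0 0;0 0 0 0 0 0;0 0 0 0 0 0",
  "jaw": 1
}}

```text
time: 11.73
position: [0.5033, -0.1526, 0.0382]
tool_rot: [0.723, 0.618, -0.235, 0.2]
ft_force: [1.2, -0.5, 0.7]
grip_width: 0.0854
grip_force: 0.0
```

```bash
python3 st.py
```

```text
11.7333 [ 0.5033 -0.1526  0.0382] [ 1.2 -0.5  0.7] [ 0.29 -0.19 -0.04] 0.0
0.006 ([-4.9, -0.1, -6.7], [-0.06, 0.02, 0.06])
0.003 ([-3.1, -0.1, -4.3], [-0.06, 0.02, 0.06])
0.0 ([-1.3, -0.1, -1.9], [-0.06, 0.02, 0.06])
-0.002 ([-0.2, -0.1, -0.3], [-0.06, 0.02, 0.06])
```

>>> {"op": "move_arm", "data": {
  "series": "0 0 -8 0 0 0;0 0 -20 0 0 0;0 0 -40 0 0 0;0 0 -70 0 0 0;0 0 -100 0 0 0;0 0 -135 0 0 0;0 0 -170 0 0 0;0 0 -200 0 0 0"
}}

```text
time: 12.4
position: [0.5216, -0.0348, 0.2025]
tool_rot: [0.723, 0.619, -0.234, 0.2]
ft_force: [0.7, 0.3, 0.5]
grip_width: 0.0872
grip_force: 0.0
```

```bash
python3 - <<'E'
from pose import *
o=robot.get_obs();print(o["position"],o["time"],o["ft_force"])
for n in("wrist","top","scene"):
  c=robot.camera(n);np.save(n+"7.npy",c,allow_pickle=True)
  for t in("insert_face","insert_back","pocket","clamp_knob","clamp_pivot"):
    print(n,t,[(np.round(d["xyz"],3).tolist(),round(d["p"],2)) for d in robot.tip_of(c,t) if d["xyz"][1]<0])
c=np.load("wrist7.npy",allow_pickle=True).item()
hsv=cv2.cvtColor(c["img"],cv2.COLOR_RGB2HSV);m=cv2.inRange(hsv,(100,100,50),(125,255,255));
n,l,s,_=cv2.connectedComponentsWithStats(m);k=[i for i in range(1,n) if s[i,4]>300]
for i in k:
  r=cv2.minAreaRect(np.argwhere(l==i)[:,::-1].astype(np.float32));b=cv2.boxPoints(r);print(s[i],b.round(1).tolist(),ray(c,b,.034).round(4).tolist())
E
```

```text
[ 0.52163233 -0.03480739  0.20246175] 12.4 [0.6643406  0.30005781 0.50356585]
wrist insert_face [([0.503, -0.172, 0.034], 0.65)]
wrist insert_back [([0.505, -0.166, 0.01], 0.95)]
wrist pocket []
wrist clamp_knob [([0.533, -0.27, 0.067], 0.81), ([0.42, -0.435, 0.005], 0.35)]
wrist clamp_pivot [([0.485, -0.267, 0.07], 0.63)]
top insert_face []
top insert_back [([0.502, -0.171, 0.012], 0.93)]
top pocket [([0.5, -0.175, 0.012], 0.56)]
top clamp_knob [([0.542, -0.272, 0.064], 0.56)]
top clamp_pivot [([0.485, -0.269, 0.063], 0.52), ([0.763, -0.076, 0.0], 0.52)]
scene insert_face [([0.498, -0.167, 0.032], 0.95)]
scene insert_back [([0.499, -0.167, 0.011], 0.91)]
scene pocket [([0.503, -0.169, 0.007], 0.69), ([0.417, -0.427, 0.008], 0.42)]
scene clamp_knob [([0.542, -0.269, 0.067], 0.67)]
scene clamp_pivot [([0.486, -0.266, 0.067], 0.67)]
[ 225  142   57   68 2111] [[225.0, 142.0], [281.0, 142.0], [281.0, 209.0], [225.0, 209.0]] [[0.4816, -0.1064, 0.034], [0.5374, -0.1149, 0.034], [0.5277, -0.2277, 0.034], [0.4567, -0.2168, 0.034]]
```

```bash
cat > cl.py <<'E'
from pose import *
Pv=np.array([.4855,-.2655,0])
def ct_(deg,z,r=.055):
    t=np.radians(deg);y=t-np.pi/2
    return Pv+[r*np.cos(t),r*np.sin(t),z],Rt([0,0,-1],[np.cos(y),np.sin(y),0])
E
python3 - <<'E'
from cl import *
p,R=ct_(-5.4,.15);print(p,delta(p,R))
c=np.load("wrist7.npy",allow_pickle=True).item();z=-fx;Cn=C+[-.001,.0016,0];fy=np.array([-fx[1],fx[0],0])
K=[Cn+a_*fx+b*fy+[0,0,h] for h in(.034,.010) for a_ in(-.055,.055) for b in(-.03,.03)]
print(proj(c,K).round(1).tolist())
E
```

```text
[ 0.54025591 -0.27067596  0.15      ] ([-155.4, 54.7, 174.6], [27.03, 28.82, 83.42])
[[223.1, 148.7], [281.3, 148.7], [229.4, 211.8], [275.7, 211.8], [224.5, 133.6], [280.1, 133.6], [230.3, 197.4], [274.9, 197.4]]
```

>>> {"op": "move_arm", "data": {
  "series": "-155 55 175 27 29 83;-155 55 175 27 29 83;-155 55 175 27 29 83;-155 55 175 27 29 83;-155 55 175 27 29 83;-155 55 175 27 29 83;-155 55 175 27 29 83;-155 55 175 27 29 83",
  "jaw": 0.5
}}

```text
time: 13.97
position: [0.5404, -0.2733, 0.149]
tool_rot: [0.967, 0.223, -0.096, 0.081]
ft_force: [-1.3, 0.2, -0.3]
grip_width: 0.0463
grip_force: 0.0
```

```bash
python3 - <<'E'
from cl import *
p,R=ct_(-5.4,.15);print(delta(p,R),robot.get_obs()["q"].round(2))
E
```

```text
([0.7, -2.3, -1.5], [9.98, 10.76, 31.19]) [-0.54  0.65  1.53 -0.3   1.01  0.75]
```

>>> {"op": "move_arm", "data": {
  "series": "1 -2 -1.5 10 10.8 31;1 -2 -1.5 10 10.8 31;1 -2 -1.5 10 10.8 31;1 -2 -1.5 10 10.8 31;1 -2 -1.5 10 10.8 31;1 -2 -1.5 10 10.8 31"
}}

```text
time: 14.47
position: [0.5397, -0.2692, 0.1506]
tool_rot: [0.999, -0.043, -0.001, 0.0]
ft_force: [-0.7, 0.8, -0.2]
grip_width: 0.0434
grip_force: 0.0
```

```bash
python3 - <<'E'
from cl import *
p,R=ct_(-5.4,.15);print(delta(p,R));p,R=ct_(-5.4,.078);print(delta(p,R),robot.get_obs()["q"].round(2))
for n in("wrist","scene","top"):
  c=robot.camera(n)
  print(n,[(np.round(d["xyz"],3).tolist(),round(d["p"],2)) for t in("clamp_knob","clamp_pivot") for d in robot.tip_of(c,t) if d["xyz"][1]<0])
E
```

```text
([0.6, 1.5, 0.6], [0.02, 0.09, 0.51])
([0.7, 1.4, 72.6], [0.02, 0.09, 0.51]) [-0.65  0.62  1.57 -0.    0.95  1.01]
wrist [([0.535, -0.27, 0.068], 0.6), ([0.505, -0.17, 0.01], 0.2)]
scene [([0.539, -0.268, 0.066], 0.55), ([0.483, -0.264, 0.068], 0.57), ([0.542, -0.269, 0.065], 0.44)]
top []
```

>>> {"op": "move_arm", "data": {
  "series": "0 0.5 15 0 0 0.5;0 0.5 30 0 0 0.5;0 0.5 45 0 0 0.5;0 0.5 60 0 0 0.5;0 0.5 72 0 0 0.5;0 0.5 72 0 0 0.5"
}}

```text
time: 15.42
position: [0.5392, -0.2674, 0.076]
tool_rot: [0.999, -0.045, -0.003, -0.001]
ft_force: [-0.5, 0.1, 0.5]
grip_width: 0.0436
grip_force: 0.0
```

```bash
python3 - <<'E'
from cl import *
print(robot.get_obs()["ft_force"])
for d in range(6,100,12):
  p,R=ct_(d,.078);print(d,delta(p,R))
E
```

```text
[-0.47048973  0.12566304  0.51859495]
6 ([0.3, -7.7, -2.0], [-0.14, 0.34, -11.15])
18 ([-3.1, -18.7, -2.0], [-0.17, 0.32, -23.15])
30 ([-8.7, -28.8, -1.9], [-0.21, 0.3, -35.15])
42 ([-16.3, -37.4, -1.9], [-0.24, 0.28, -47.15])
54 ([-25.5, -44.3, -1.8], [-0.27, 0.26, -59.15])
66 ([-35.9, -49.2, -1.7], [-0.3, 0.24, -71.15])
78 ([-47.1, -51.7, -1.7], [-0.34, 0.21, -83.15])
90 ([-58.6, -51.9, -1.6], [-0.37, 0.18, -95.15])
```

>>> {"op": "move_arm", "data": {
  "series": "0 -5 -1.5 0 0 -6;0 -9 -2 0 0 -12;-1.3 -13 -2 0 0 -17;-3 -18.5 -2 0 0 -23;-5.5 -24 -2 0 0 -29;-8.7 -28.8 -2 0 0 -35;-12.3 -33.3 -2 0 0 -41;-16.3 -37.4 -2 0 0 -47"
}}

```text
time: 16.08
position: [0.5295, -0.2307, 0.0816]
tool_rot: [0.933, 0.36, 0.001, 0.002]
ft_force: [1.7, -0.8, -1.5]
grip_width: 0.0436
grip_force: 1.0
```

```bash
cat > k.py <<'E'
from cl import *
import sys
print(robot.get_obs()["ft_force"])
for d in eval(sys.argv[1]):
  p,R=ct_(d,.078);print(d,delta(p,R))
c=robot.camera("scene");print([(np.round(d["xyz"],3).tolist(),round(d["p"],2)) for d in robot.tip_of(c,"clamp_knob") if d["xyz"][1]<0])
E
python3 k.py "range(42,103,6)"
```

```text
[ 1.69486505 -0.79711337 -1.4506803 ]
42 ([-1.0, -3.6, 3.5], [0.24, 0.03, 0.14])
48 ([-1.3, -9.4, 3.5], [0.24, 0.04, -5.86])
54 ([-2.1, -15.1, 3.5], [0.24, 0.05, -11.86])
60 ([-3.6, -20.6, 3.5], [0.23, 0.06, -17.86])
66 ([-5.7, -26.0, 3.4], [0.23, 0.08, -23.86])
72 ([-8.3, -31.1, 3.4], [0.23, 0.09, -29.86])
78 ([-11.4, -36.0, 3.4], [0.22, 0.1, -35.86])
84 ([-15.0, -40.5, 3.4], [0.22, 0.11, -41.86])
90 ([-19.1, -44.5, 3.4], [0.21, 0.13, -47.86])
96 ([-23.5, -48.2, 3.4], [0.21, 0.14, -53.86])
102 ([-28.3, -51.3, 3.4], [0.2, 0.15, -59.86])
[([0.537, -0.244, 0.065], 0.39)]
```

>>> {"op": "move_arm", "data": {
  "series": "-1.3 -9 2 0 0 -6;-2 -15 3 0 0 -12;-3.6 -20.6 3 0 0 -18;-5.7 -26 3 0 0 -24;-8.3 -31 3 0 0 -30;-11.4 -36 3 0 0 -36;-15 -40.5 3 0 0 -42;-15 -40.5 3 0 0 -42"
}}

```text
time: 16.85
position: [0.4894, -0.2097, 0.0781]
tool_rot: [0.744, 0.668, -0.001, -0.0]
ft_force: [-0.1, -0.0, -0.3]
grip_width: 0.0437
grip_force: 0.0
```

```bash
python3 k.py "range(84,108,3)"
```

```text
[-0.10413618 -0.01570706 -0.30553219]
84 ([-0.9, 2.0, 0.1], [-0.08, 0.05, -0.23])
87 ([-1.0, -0.9, 0.1], [-0.08, 0.05, -3.23])
90 ([-1.2, -3.8, 0.1], [-0.08, 0.05, -6.23])
93 ([-1.6, -6.6, 0.1], [-0.09, 0.04, -9.23])
96 ([-2.2, -9.5, 0.1], [-0.09, 0.04, -12.23])
99 ([-2.8, -12.3, 0.1], [-0.09, 0.04, -15.23])
102 ([-3.7, -15.0, 0.1], [-0.09, 0.04, -18.23])
105 ([-4.6, -17.7, 0.2], [-0.09, 0.03, -21.23])
[([0.499, -0.172, 0.01], 0.46)]
```

>>> {"op": "move_arm", "data": {
  "series": "-1 -1 0 0 0 -3;-1.2 -4 0 0 0 -6;-1.6 -6.5 0 0 0 -6;-2 -8 0 0 0 -6;-2 -9 0 0 0 -6;-2 -9 0 0 0 -6"
}}

```text
time: 17.45
position: [0.4803, -0.2108, 0.0776]
tool_rot: [0.709, 0.705, -0.001, -0.0]
ft_force: [1.1, 0.6, 0.3]
grip_width: 0.0437
grip_force: 0.4
```

```bash
python3 k.py "(90,96,99,102)"
```

```text
[1.12446214 0.58134582 0.31253746]
90 ([0.3, 5.2, -0.4], [-0.1, 0.04, -0.28])
96 ([0.0, -0.6, -0.4], [-0.1, 0.04, -6.28])
99 ([-0.4, -3.4, -0.4], [-0.1, 0.03, -9.28])
102 ([-0.9, -6.3, -0.4], [-0.1, 0.03, -12.28])
[([0.499, -0.176, 0.002], 0.5), ([0.494, -0.209, 0.066], 0.47)]
```

>>> {"op": "move_arm", "data": {
  "series": "0 -1.5 0 0 0 0;0 -3 0 0 0 0;0 -3 0 0 0 0"
}}

```text
time: 17.8
position: [0.4791, -0.2109, 0.0776]
tool_rot: [0.709, 0.705, 0.0, 0.001]
ft_force: [6.9, 2.8, -1.9]
grip_width: 0.0438
grip_force: 3.0
```

>>> {"op": "move_arm", "data": {
  "series": "0 -1 0 0 0 0;0 -2 0 0 0 0;0 -2 0 0 0 0"
}}

```text
time: 18.05
position: [0.4785, -0.2109, 0.0776]
tool_rot: [0.709, 0.705, 0.001, 0.003]
ft_force: [10.0, 5.2, -4.4]
grip_width: 0.0446
grip_force: 5.0
```

>>> {"op": "move_arm", "data": {
  "series": "0 7 0 0 0 0;0 14 0 0 0 0;0 14 0 0 0 0;0 14 -20 0 0 0;0 14 -50 0 0 0;0 14 -85 0 0 0;0 14 -120 0 0 0;0 14 -150 0 0 0"
}}

```text
time: 18.72
position: [0.4891, -0.2107, 0.2295]
tool_rot: [0.708, 0.706, -0.001, -0.0]
ft_force: [0.2, 0.7, -0.2]
grip_width: 0.0437
grip_force: 0.0
```

```bash
python3 - <<'E'
from cl import *
print(robot.get_obs()["ft_force"])
for n in("scene","wrist","top"):
  c=robot.camera(n);np.save(n+"9.npy",c,allow_pickle=True)
  print(n,[(t,np.round(d["xyz"],3).tolist(),round(d["p"],2)) for t in("clamp_knob","insert_face","insert_back","plate_red","plate_plain") for d in robot.tip_of(c,t)[:3] if d["p"]>.4])
print(ct_(81.3,.0675)[0])
E
```

```text
[ 0.24460102  0.71143123 -0.21362311]
scene [('clamp_knob', [0.493, -0.212, 0.064], 0.78), ('insert_face', [0.5, -0.167, 0.031], 0.77), ('insert_face', [0.484, 0.321, 0.056], 0.57), ('insert_face', [0.352, 0.222, 0.053], 0.56), ('insert_back', [0.496, 0.308, 0.054], 0.9), ('insert_back', [0.498, -0.168, 0.007], 0.7), ('insert_back', [0.37, 0.205, 0.062], 0.68), ('plate_red', [0.476, 0.121, 0.005], 0.48), ('plate_plain', [0.485, 0.168, 0.008], 0.71)]
wrist [('clamp_knob', [0.488, -0.212, 0.068], 0.69), ('insert_face', [0.499, -0.171, 0.032], 0.89), ('insert_back', [0.503, -0.17, 0.011], 0.69)]
top [('clamp_knob', [0.495, -0.209, 0.067], 0.47), ('insert_face', [0.483, 0.324, 0.056], 0.65), ('insert_face', [0.505, -0.172, 0.03], 0.59), ('insert_face', [0.35, 0.223, 0.056], 0.5), ('insert_back', [0.505, -0.173, 0.007], 0.92), ('insert_back', [0.376, 0.21, 0.057], 0.72), ('insert_back', [0.5, 0.306, 0.057], 0.6), ('plate_red', [0.482, 0.122, 0.011], 0.69), ('plate_plain', [0.482, 0.166, 0.005], 0.47)]
[ 0.49381935 -0.21113284  0.0675    ]
```

```bash
python3 -c "
from rig import robot
print(robot.hand_in())"
```

```text
the job is handed in; nothing more can be done
None
```

I handed the job in at about 19 s of the 51 s allowed. The last camera readings put the blue insert in the frame pocket cavity face up, the red clamp at its stop and both small plates still in the rack; no verdict came back, and I did not re-check the other bench items.

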